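Index the pallet to the blow-off nozzle and set the air throttle two turns open

TASK

Push the pallet along its rail until it drops into the detent of the blow-off station, where the lines on its edges meet the rail's index fingers. Then turn the valve handwheel clockwise until it is shut against its stop, and back it off exactly two full turns from there. Finish while still gripping the wheel's crank handle at that setting - do not let go at the end - with the pallet still in its detent and the other things on the bench left where they are.

Things in the scene. Friction and masses are not known exactly. Their poses are not given: they have to be found in the camera images.
- rail: fixed steel slide rail, 90 wide (its x), 300 long (its y), rail tops 28 above the bench, left or right of the robot's centre line. Origin: centre of its underside; its +y is the way the pallet must go. On its +x side a nozzle post, 155 tall, 92 off the rail's centre line and 60 beyond station_mark along +y; its brass nozzle reaches in over the workpiece
- pallet (a joint): pallet position along the rail's +y, m: 0 and 0.17 end stops, 0.12 the station detent; starts at 0 to 0.04. A sprung ball drops into a 12 mm wide notch: within about 3 mm it pulls the pallet in, and about 7 N pushes it out again. Elsewhere the pallet slides with about 2 N (plus 6 N per m/s) and stays where it is left
- push_face (a point): centre of the outer (-y) face of the pallet's push plate, 66 above the bench, axes as the rail's. Pallet: aluminium plate 90 wide, 120 long, 14 thick, underside 30 up; push plate across its -y end, 70 wide, 10 thick, from 44 to 88 above the bench, to be pushed or pinched from above. Beyond it 40 free, then the clamped workpiece, 50 x 50, top 86 above the bench
- pallet_mark (a point): thin black line over the pallet's -x edge (20 long on its top, and down its side), halfway along the pallet; this point is at the edge, 44 above the bench; level (along the rail) with station_mark when the pallet is in the detent; the +x edge has a like line
- station_mark (a point): on the station line, 44 above the bench at the inner edge of the steel index finger, 6 wide and 42 tall, that stands at the rail's -x side (a like one at +x)
- valve: fixed brass air throttle valve on a dark steel foot 110 x 75, on the other side of the robot's centre line from the rail. Origin: centre of its underside, below the wheel's axis
- wheel (a joint): angle of the handwheel, rad: 0 = shut, against a hard stop; grows as it opens, counterclockwise seen from above (2 turns open = 12.57; it can go on to 20). It starts between 1.2 and 4.5. Turning it takes about 0.06 N m (1 to 2 N at the handle); it stays where it is left
- wheel_axis (a point): on the wheel's vertical axis at the top of its hub, 98 above the bench. Wheel: dark steel, three spokes, rim centre line of radius 55, rim bar 14 thick, rim top 93 above the bench. It does not rise as it turns
- crank_handle: black upright round handle on the wheel's rim, 18 diameter, 46 tall, from 98 to 144 above the bench, on a circle of radius 55 about the wheel's axis; it spins freely about its own axis, so it can be held from above without turning the gripper. Origin: centre of its lower end
- handle_grip (a point): on the handle's axis, 126 above the bench: the place to grip it
- holder_a: bystander: bright steel tool holder standing upright on its nose, 128 tall, 62 across its flange; origin: centre of its underside
- holder_b: bystander: dark steel tool holder, same shape and size as holder_a; origin: centre of its underside
- collet_nut: bystander: dark steel ring nut lying flat, 50 across, 22 high; origin: centre of its underside
- screwdriver: bystander: screwdriver lying flat near the robot, about 200 long along its x axis; origin under its middle
- wrench: bystander: steel spanner lying flat near the robot, about 200 long along its x axis; origin under its middle
- mallet: bystander: hammer lying flat at the left, along its x axis; origin under its middle
- oil_can: bystander: small closed steel can, 56 across, 110 high, standing behind the gap between rail and valve; origin: centre of its underside

How it is judged:
On the way, in this order (a step that is already met when the one before it is completed fails the run):
1. the pallet sits in the station detent (value of joint pallet between 0.116 and 0.124 m), for 0.3 s.
2. the wheel is shut against its stop, with the pallet still in the detent (all of step 1 and value of joint wheel below 0.08 rad), for 0.1 s.
3. the wheel has been backed off two turns (value of joint wheel between 12.366 and 12.766 rad), for 0.2 s.
At the end, for the whole second after the job is handed in: The wheel stands still two turns (12.57 rad, within 0.2 rad) open from its stop, the fingers press on the crank handle with more than 2 N with the handle between them (grasp point within 30 mm of the handle's grip point), and the pallet is in the station detent (within 4 mm) (all of step 1 and all of step 3 and velocity of joint wheel between -0.1 and 0.1 rad/s and contact force between the fingers and crank_handle above 2 N and distance between the grasp point and handle_grip below 0.03 m); the arm keeps its last pose, push and grip.
It fails at once if one of the other things on the bench is moved by more than 30 mm (distance of any of holder_a, holder_b, collet_nut, screwdriver, wrench, mallet, oil_can from where it was at the start of the episode above 0.03 m).
It also fails if it takes over 72 s, if anything falls off the work surface, if the arm or the gripper's body presses on something with over 40 N, if the wrist force passes 120 N, or if a joint passes its speed limit or range.

ROBOT

A 7-joint arm with a two-finger parallel gripper is mounted at the origin on the work surface. World frame = base frame: x ahead of the robot, y to its left, z up, the work surface at z = 0. Lengths are in m, angles in rad, forces in N, time in s.
With the tool pointing down it reaches from about 0.4 to 0.85 m from the base axis. Payload 4.5 kg.
Tool frame: the origin (TCP) lies where the fingers leave the gripper's body, on its centre line; the fingertips stand 64 mm ahead of it and the grasp point (between the pads) lies 45 mm ahead of it; x points along the fingers, z is the direction in which the jaws open and shut, and the axes are right-handed (so a half turn about x gives the same grasp; the last joint's range is limited). The gripper opens to 88 mm and grips with 3 to 60 N. Pads are 18 mm wide; open, the fingers measure 123 mm over their backs; the gripper's body (75 mm by 187 mm) begins 45 mm behind the grasp point.
Start: joints at [1.259, 0.689, -0.195, 1.565, 0.157, 0.902, -0.215], TCP at [0.212, -0.588, 0.303] pointing down, gripper open.
Joint ranges: [-3.01, 3.01], [-0.46, 2.08], [-1.47, 1.51], [0.13, 2.56], [-1, 4.14], [0.04, 2.09], [-2.66, 2.66]. Speed limits (rad/s): [2.57, 2.57, 3.14, 3.14, 3.14, 3.14, 3.14].

INTERFACE

Orientations are given as a rotation vector (axis times angle).
In Python, from bench import bot gives the robot as it stands.
- The arm moves only by the tool play_rows, never from a script. Its argument "steps" is a list of rows, each an object with "turn": the turn, a rotation vector about the tool's x, y, z as a fraction of full scale, a list of three; "dp": the shift along the tool's x, y, z as a fraction of full scale, a list of three; "grip": the gripper's target within -1 to 1 (fully open at 1, half-way at 0, shut at -1). In form: [{"turn": [ax, ay, az], "dp": [dx, dy, dz], "grip": grip}, ...]. A call has 1 to 5 rows; each row is the pose to reach, as a shift and turn from the pose measured when the call began, along the tool's axes at that moment; what a row does not reach only later rows make up. Full scale, the value 1, is 0.5 m for a shift and pi/2 rad for a turn. A row lasts 1/10 s, in which the tool goes at most 50 mm and 8.59 degrees, less where a joint would pass 70% of its speed; a pose out of reach is approached as far as the arm can. A call with a number of a shift or a turn outside -1 to 1 is refused whole. A call with a gripper value outside its range is refused whole. The fingers move at their own pace and stop on an object; "newtons" is the grip in N (left out, the last holds). Time passes only in rows, so rows that repeat a pose let the fingers close. It gives the time, the measured TCP pose, the force and the opening at its end, in the units of the state.
- bot.state(): the state, without advancing time (a new reading comes with each control period).
- bot.grab_frame(name): name is "scene" or "top" or "wrist"; returns (picture, depth): 400x640x3 uint8, blue, green, red; 400x640 float32, m along the optical axis (not along the pixel's ray), 0 where there is no reading.
- bot.calibration(name): a dict with "mtx" (3x3 intrinsics, pixels), "k1" (the pictures are not rectified: a ray, as slopes to the right and down, at radius r is drawn at 1 + k1 r^2 times it, then the intrinsics apply), "world_to_cam" (4x4, takes a point from world to camera coordinates). Camera axes: x right, y up, looking along -z (the intrinsics and any distortion apply to the point x, -y, -z); pixel columns grow to the right and rows downward; lengths in m; the calibration is good to about 2 mm. A picture is of the moment at which its call begins: read the wrist's pose just before it. calibration takes no time and is no camera call; for the wrist camera it gives the pose at the moment of the call.
- bot.job_done(): hands the job in, once; it reports no verdict.
The state is a dict: "t": time; "q": joint angles; "qd": joint speeds; "tau": joint torques, N m; "eef_pos": TCP position; "orientation": TCP orientation; "force": force on the tool from outside, world axes, zero at the start; "ft_torque": the same for the moment, N m; "grip_width": finger opening in m.
Only numpy, scipy, OpenCV 4.12 (cv2) and the standard library are available. Lean on these libraries where they do the work, as an engineer would, in place of code of your own. Each camera call takes 0.05 s, during which the arm holds its last target.

## Working session

There is one attempt and no reset: what is moved stays moved. The work goes in short steps, Python scripts to look and compute and a tool call to move; the robot and the scene stay as the last step left them, time stands still between calls to the robot, and variables do not carry over. Pictures are saved under pics/ and viewed, and the job is handed in when it is done.

Besides the shell and the picture viewer there is one more tool, called as name(argument=value, ...) on one line, values as JSON. play_rows: Moves the arm, as the interface text tells. Its arguments: {"type":"object","properties":{"steps":{"type":"array"},"newtons":{"type":"number"}},"required":["steps"]}

```bash
ls -la && mkdir -p pics
python3 - <<'E'
from bench import bot
import cv2, numpy as np
s=bot.state(); print({k:np.round(v,3).tolist() for k,v in s.items()})
for n in ["scene","top"]:
    im,d=bot.grab_frame(n); cv2.imwrite(f"pics/{n}0.png",im); np.save(f"pics/{n}0_d.npy",d)
    c=bot.calibration(n); print(n,{k:np.round(v,4).tolist() for k,v in c.items()}, (d>0).mean())
E
```

```text
total 12
drwxr-xr-x  3 agent agent 4096 Dec  7 14:46 .
drwxr-xr-x 23 root  root  4096 Dec  7 14:46 ..
drwxr-xr-x  2 agent agent 4096 Dec  7 14:46 pics
{'t': 0.0, 'q': [1.259, 0.69, -0.194, 1.566, 0.157, 0.902, -0.215], 'qd': [-0.001, 0.001, 0.0, -0.0, -0.001, -0.001, 0.001], 'tau': [-0.001, -52.757, -1.267, -15.343, -0.053, 0.007, 0.0], 'eef_pos': [0.212, -0.588, 0.302], 'orientation': [0.952, 1.355, -0.95], 'force': [0.3, 0.174, -0.501], 'ft_torque': [0.01, 0.027, 0.003], 'grip_width': 0.088}
scene {'mtx': [[410.7865, 0.0, 316.1824], [0.0, 410.7865, 195.4625], [0.0, 0.0, 1.0]], 'k1': -0.0103, 'world_to_cam': [[0.7458, 0.666, -0.0122, -0.4582], [-0.3397, 0.3961, 0.853, 0.0742], [0.573, -0.6321, 0.5217, -1.494], [0.0, 0.0, 0.0, 1.0]]} 0.9961640625
top {'mtx': [[362.2859, 0.0, 317.3535], [0.0, 362.2859, 193.2515], [0.0, 0.0, 1.0]], 'k1': -0.0157, 'world_to_cam': [[-0.0081, -1.0, 0.0006, 0.0546], [0.9896, -0.008, 0.1434, -0.5572], [-0.1434, 0.0017, 0.9897, -1.231], [0.0, 0.0, 0.0, 1.0]]} 0.99596875
```

View pics/scene0.png

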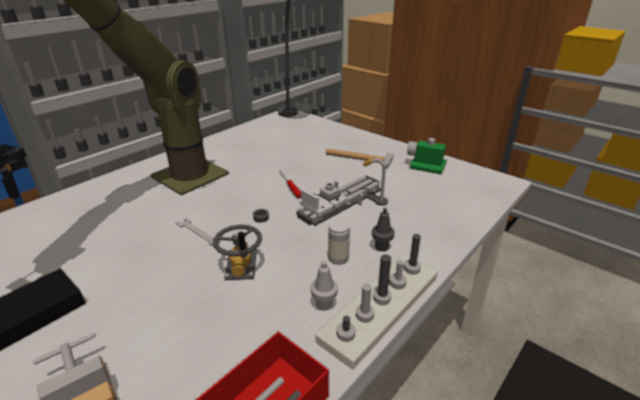

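View pics/top0.png

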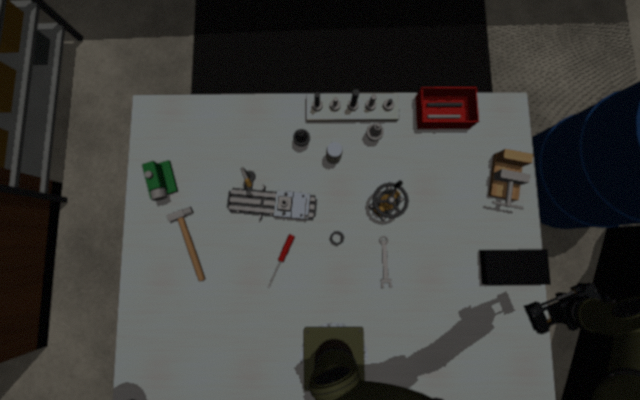

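```bash
cat > h.py <<'E'
import numpy as np, cv2
from bench import bot
def ray(c,uv):
    M=np.array(c["mtx"]);uv=np.asarray(uv,float).reshape(-1,1,2)
    n=cv2.undistortPoints(uv,M,np.array([c["k1"],0,0,0,0.])).reshape(-1,2)
    T=np.array(c["world_to_cam"]);R=T[:3,:3];o=-R.T@T[:3,3]
    d=np.c_[n[:,0],-n[:,1],-np.ones(len(n))]@R
    return o,d
def onz(c,uv,z):
    o,d=ray(c,uv); return o+d*((z-o[2])/d[:,2])[:,None]
def depth_pts(c,uv,dep):
    o,d=ray(c,uv); return o+d*np.asarray(dep)[:,None]
def cloud(c,D):
    v,u=np.mgrid[0:400,0:640]; 
    P=depth_pts(c,np.c_[u.ravel(),v.ravel()],D.ravel()); P[D.ravel()==0]=np.nan
    return P.reshape(400,640,3)
def proj(c,P):
    T=np.array(c["world_to_cam"]);p=np.asarray(P,float).reshape(-1,3)@T[:3,:3].T+T[:3,3]
    p=p*[1,-1,-1]
    return cv2.projectPoints(p,np.zeros(3),np.zeros(3),np.array(c["mtx"]),np.array([c["k1"],0,0,0,0.]))[0].reshape(-1,2)
E
python3 - <<'E'
from h import *
im=cv2.imread("pics/top0.png")
a=cv2.resize(im[165:235,215:325],None,fx=7,fy=7,interpolation=cv2.INTER_CUBIC);cv2.imwrite("pics/top_rail.png",a)
a=cv2.resize(im[170:235,355:420],None,fx=9,fy=9,interpolation=cv2.INTER_CUBIC);cv2.imwrite("pics/top_valve.png",a)
for n in["top","scene"]:
    c=bot.calibration(n);D=np.load(f"pics/{n}0_d.npy");P=cloud(c,D)
    np.save(f"pics/{n}0_P.npy",P)
    z=P[...,2]; print(n,np.nanmedian(z[(P[...,0]>.3)&(P[...,0]<.8)&(abs(P[...,1])<.4)]))
P=np.load("pics/top0_P.npy")
for (u,v) in [(312,212),(309,205),(285,202),(300,200),(295,205),(235,205),(387,202),(398,184)]: print((u,v),P[v,u].round(3))
E
```

```text
top 0.0004608565558139599
scene 0.0006834495525625539
(312, 212) [0.495 0.07  0.01 ]
(309, 205) [0.514 0.079 0.06 ]
(285, 202) [0.522 0.16  0.085]
(300, 200) [0.534 0.111 0.042]
(295, 205) [0.516 0.128 0.045]
(235, 205) [0.522 0.345 0.011]
(387, 202) [ 0.519 -0.183  0.091]
(398, 184) [ 0.572 -0.212  0.138]
```

View pics/top_rail.png

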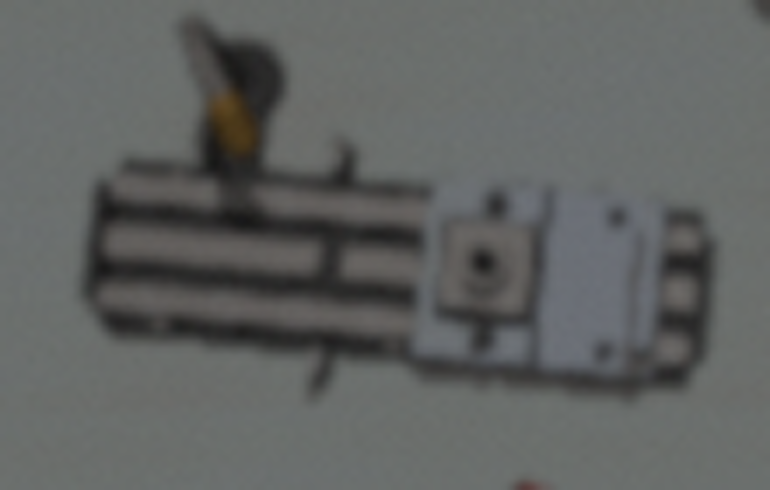

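View pics/top_valve.png

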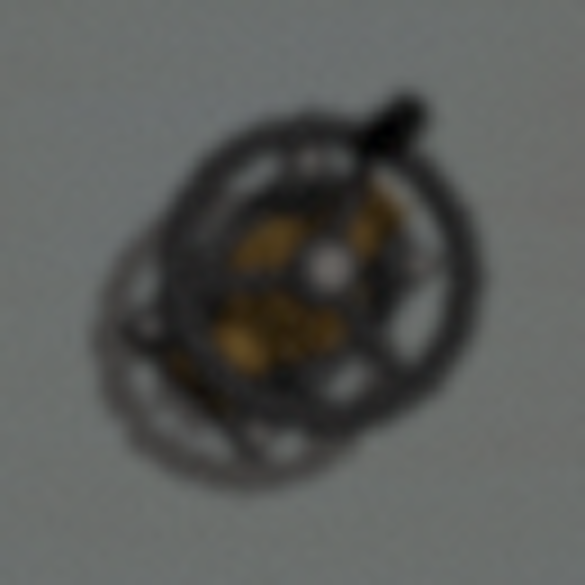

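Run:
```python
from h import *
im=cv2.imread("pics/top0.png")
P=np.load("pics/top0_P.npy");c=bot.calibration("top")
X,Y,Z=P[...,0],P[...,1],P[...,2]
u0,u1,v0,v1=220,322,170,230
np.set_printoptions(linewidth=250)
# height map mm coarse
print((Z[178:224,225:322:3]*1000).round().astype(int)[::2])
# pallet rectangle
m=((Z>.036)&(Z<.052)&(Y<.27)&(Y>0.03)&(X>.45)&(X<.62))
pts=P[m][:,:2].astype(np.float32); print(len(pts),cv2.minAreaRect(pts))
m=((Z>.020)&(Z<.1)&(Y<.40)&(Y>0.03)&(X>.44)&(X<.58))
pts=P[m][:,:2].astype(np.float32); print(len(pts),cv2.minAreaRect(pts))
# wheel rim
m=(abs(Z-.09)<.012)&(Y<-.1)&(Y>-.3)&(X>.4)&(X<.62)
pts=P[m][:,:2]
print(len(pts),cv2.minEnclosingCircle(pts.astype(np.float32)))
print("hub",onz(c,[391.1,199.4],.098),"handle",onz(c,[400.8,181.9],.144))
m=(Z>.105)&(Y<-.1)&(Y>-.3)&(X>.4)&(X<.66); print(P[m].round(3));
```

```text
[[                   5                    6                    3                    2                    0                   -2                   -2                  151                    9                   12                    5
                    -3                   -1                   -3                   -1                    3                    3                   -1                    1                    1                    3                   -4
                    -1                   -2                   -1                    1                    6                    1                    1                   -2                   -1                    0                    1]
 [                   0                    0                    4                    3                   -2                   -1                    1                  146                  143                   13                    3
                     0                   -3                   -1                    0                   -3                    0                   -1                   
[... 15725 characters left out ...]
 -0.215  0.142]
 [ 0.574 -0.218  0.142]
 [ 0.574 -0.221  0.144]
 [ 0.573 -0.223  0.148]
 [ 0.577 -0.21   0.105]
 [ 0.575 -0.209  0.121]
 [ 0.572 -0.209  0.138]
 [ 0.572 -0.212  0.138]
 [ 0.571 -0.214  0.143]
 [ 0.571 -0.218  0.142]
 [ 0.571 -0.221  0.144]
 [ 0.571 -0.225  0.141]
 [ 0.572 -0.211  0.115]
 [ 0.57  -0.211  0.128]
 [ 0.569 -0.213  0.134]
 [ 0.568 -0.215  0.14 ]
 [ 0.567 -0.217  0.144]
 [ 0.568 -0.221  0.142]
 [ 0.57  -0.211  0.111]
 [ 0.569 -0.214  0.114]
 [ 0.568 -0.216  0.121]
 [ 0.567 -0.218  0.126]
 [ 0.568 -0.222  0.122]
 [ 0.567 -0.219  0.107]
 [ 0.53  -0.197  0.109]
 [ 0.527 -0.198  0.106]
 [ 0.52  -0.191  0.106]]<stdin>:8: RuntimeWarning: invalid value encountered in cast
```

```bash
cat >> h.py <<'E'
from scipy.spatial.transform import Rotation as Ro
def pose():
    s=bot.state(); return np.array(s["eef_pos"]),Ro.from_rotvec(s["orientation"]),s
def rel(pt,Rt=None):
    """dp fraction and turn fraction to reach TCP pos pt, rot Rt"""
    p,R,s=pose(); dp=R.inv().apply(np.array(pt)-p)/0.5
    t=np.zeros(3) if Rt is None else (R.inv()*Rt).as_rotvec()/(np.pi/2)
    return dp.round(4),t.round(4)
E
python3 - <<'E'
from h import *
p,R,s=pose(); print(p,R.as_matrix().round(3))
im,d=bot.grab_frame("wrist"); cv2.imwrite("pics/w0.png",im)
c=bot.calibration("wrist"); print(np.array(c["mtx"]).round(1),c["k1"])
T=np.array(c["world_to_cam"]); o=-T[:3,:3].T@T[:3,3]
print("cam in tool",R.inv().apply(o-p).round(4)); print("cam axes in tool (cols x,y,z)\n",(R.as_matrix().T@T[:3,:3].T).round(3))
# jaw z toward world x: candidates
yaw=np.radians(5)
for zx in (1,-1):
    z=zx*np.array([np.cos(yaw),-np.sin(yaw)*-1*-1,0]); x=np.array([0,0,-1.]); y=np.cross(z,x)
    Rt=Ro.from_matrix(np.c_[x,y,z]); print(zx,Rt.as_rotvec(),rel([.5,-.05,.25],Rt), np.degrees((R.inv()*Rt).magnitude()))
E
```

```text
[ 0.21168544 -0.58758846  0.30200848] [[-0.001  0.941  0.339]
 [ 0.001  0.339 -0.941]
 [-1.    -0.    -0.002]]
[[307.2   0.  322. ]
 [  0.  307.2 197.2]
 [  0.    0.    1. ]] -0.05013190006200286
cam in tool [-0.082   0.0703  0.0011]
cam axes in tool (cols x,y,z)
 [[-0.002  0.272 -0.962]
 [-0.     0.962  0.272]
 [ 1.     0.001 -0.002]]
1 [ 0.068535    1.56970952 -0.068535  ] (array([ 0.1052,  0.907 , -0.8161]), array([-7.243e-01, -8.000e-04, -4.000e-04])) 65.17918332810859
-1 [-2.17677802  0.09504018  2.17677802] (array([ 0.1052,  0.907 , -0.8161]), array([ 1.2757e+00, -5.0000e-04,  9.0000e-04])) 114.82089861974451
```

View pics/w0.png

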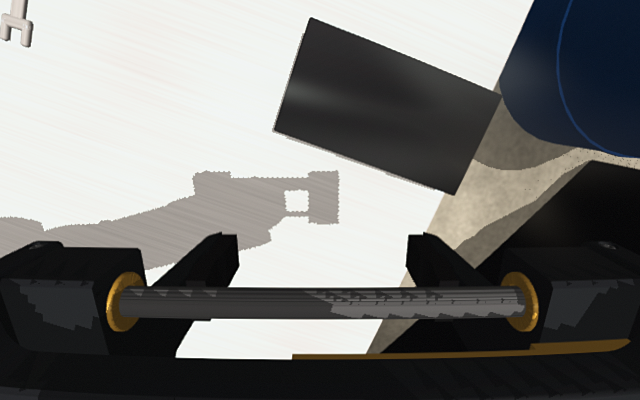

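play_rows(steps=[{"turn":[-0.72,0,0],"dp":[0,0.9,-0.82],"grip":-1},{"turn":[-0.72,0,0],"dp":[0,0.9,-0.82],"grip":-1},{"turn":[-0.72,0,0],"dp":[0,0.9,-0.82],"grip":-1},{"turn":[-0.72,0,0],"dp":[0,0.9,-0.82],"grip":-1},{"turn":[-0.72,0,0],"dp":[0,0.9,-0.82],"grip":-1}])

```text
t: 0.65
eef_pos: [0.329, -0.3651, 0.3027]
orientation: [0.369, 1.54, -0.367]
force: [1.7, 0.0, 0.4]
grip_width: 0.0504
```

```bash
cat >> h.py <<'E'
def Rdown(yaw):
    """tool x down, tool y horizontal at yaw from world +y (ccw+), z = y-rotated +x"""
    z=np.array([np.cos(yaw),np.sin(yaw),0]);x=np.array([0,0,-1.]);return Ro.from_matrix(np.c_[x,np.cross(z,x),z])
E
python3 -c "
from h import *
print(pose()[0],pose()[2]['t'],np.round(pose()[2]['q'],2),rel([.52,.1,.3],Rdown(np.radians(-5))))"
```

```text
[ 0.32899365 -0.36507707  0.30270492] 0.65 [ 1.    0.54 -0.4   1.95  0.31  0.71 -0.05] (array([ 0.0062,  1.0024, -0.0798]), array([-2.431e-01, -2.000e-04, -5.000e-04]))
```

play_rows(steps=[{"turn":[-0.243,0,0],"dp":[0.005,1.0,-0.08],"grip":-1},{"turn":[-0.243,0,0],"dp":[0.005,1.0,-0.08],"grip":-1},{"turn":[-0.243,0,0],"dp":[0.005,1.0,-0.08],"grip":-1},{"turn":[-0.243,0,0],"dp":[0.005,1.0,-0.08],"grip":-1},{"turn":[-0.243,0,0],"dp":[0.005,1.0,-0.08],"grip":-1}])

```text
t: 1.15
eef_pos: [0.4236, -0.1338, 0.3016]
orientation: [0.07, 1.57, -0.068]
force: [0.3, -0.8, 0.5]
grip_width: 0.0098
```

```bash
python3 -c "
from h import *
print(pose()[0],pose()[2]['t'],np.round(pose()[2]['q'],2),rel([.52,.1,.3],Rdown(np.radians(-5))))"
```

```text
[ 0.42364149 -0.13384289  0.30162579] 1.15 [ 0.53  0.49 -0.49  2.08  0.37  0.66 -0.3 ] (array([0.0037, 0.4828, 0.1509]), array([-0.0004, -0.0001, -0.0006]))
```

play_rows(steps=[{"turn":[0,0,0],"dp":[0.004,0.48,0.15],"grip":-1},{"turn":[0,0,0],"dp":[0.004,0.48,0.15],"grip":-1},{"turn":[0,0,0],"dp":[0.004,0.48,0.15],"grip":-1},{"turn":[0,0,0],"dp":[0.004,0.48,0.15],"grip":-1},{"turn":[0,0,0],"dp":[0.004,0.48,0.15],"grip":-1}])

```text
t: 1.65
eef_pos: [0.5186, 0.0976, 0.2997]
orientation: [0.069, 1.57, -0.069]
force: [1.0, 0.4, -0.6]
grip_width: 0.0001
```

Run:
```python
from h import *
p,R,s=pose(); print(p,s['t'],np.round(s['q'],2),np.abs(s['qd']).max())
c=bot.calibration("wrist"); im,d=bot.grab_frame("wrist"); cv2.imwrite("pics/w1.png",im)
import pickle; pickle.dump((c,im,d,p,R.as_rotvec()),open("pics/w1.pkl","wb"))
```

```text
[0.51860756 0.09762021 0.29970557] 1.65 [ 0.01  0.59 -0.45  1.85  0.35  0.78 -0.72] 0.9056546175490667
```

View pics/w1.png

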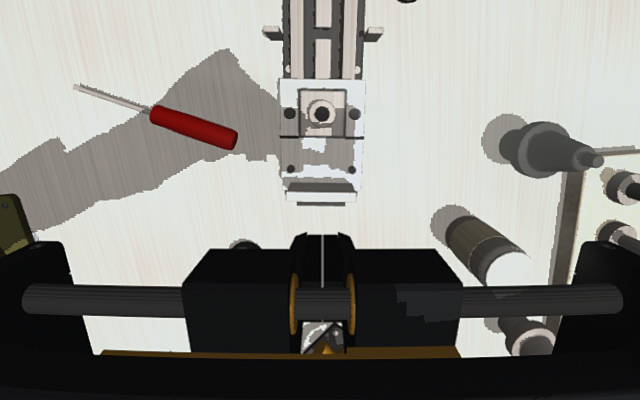

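Run:
```python
from h import *
im=cv2.imread("pics/w1.png")
cv2.imwrite("pics/w1z.png",cv2.resize(im[10:215,240:400],None,fx=3.7,fy=2.9,interpolation=cv2.INTER_CUBIC))
```

```text
(no output)
```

View pics/w1z.png

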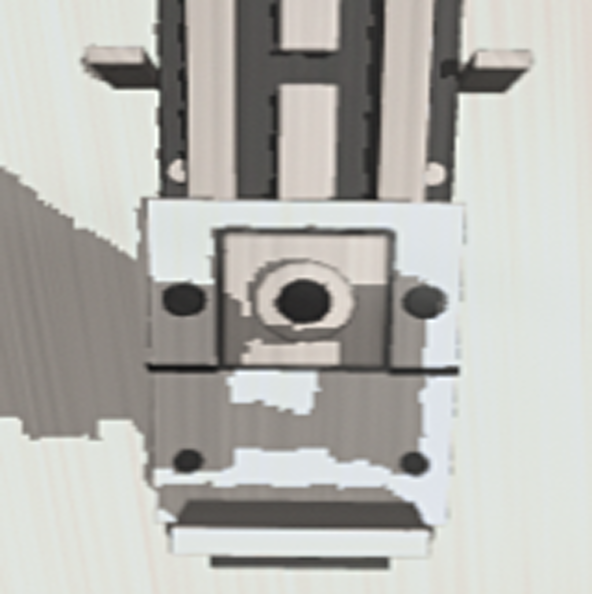

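Run:
```python
from h import *
import pickle
c,im,d,p,r=pickle.load(open("pics/w1.pkl","rb"))
z=lambda a,b:(240+a/3.7,10+b/2.9)
q=lambda n,a,b,h:print(n,onz(c,[z(a,b)],h)[0].round(4))
q("pm-",150,368,.044);q("pm+",457,369,.044)
for a in(495,505,520):
  for b in(50,56,62,): 
    u,v=np.round(z(a,b)).astype(int); print((u,v),depth_pts(c,[(u,v)],[d[v,u]])[0].round(4))
q("f+ back top",500,50,.042);q("f+ front top",500,67,.042);q("f+ bottomfront",470,90,.0)
q("f- back",115,47,.042);q("f- front",115,66,.042)
q("rail L",188,150,.028);q("rail R",425,150,.028);q("rail L",188,20,.028);q("rail R",430,20,.028)
q("push outer L",172,556,.088);q("push outer R",430,556,.088);q("inner L",172,528,.088);q("inner R",430,528,.088)
q("pallet far L",150,200,.044);q("pallet far R",465,203,.044)
cv2.imwrite("pics/w1f.png",cv2.resize(im[15:50,255:390],None,fx=5.9,fy=8,interpolation=cv2.INTER_NEAREST))
```

```text
pm- [0.4784 0.1425 0.044 ]
pm+ [0.5681 0.1342 0.044 ]
(np.int64(374), np.int64(27)) [0.5924 0.2526 0.0009]
(np.int64(374), np.int64(29)) [0.5852 0.2417 0.0411]
(np.int64(374), np.int64(31)) [0.5849 0.2395 0.0423]
(np.int64(376), np.int64(27)) [5.947e-01 2.526e-01 3.000e-04]
(np.int64(376), np.int64(29)) [0.587  0.2412 0.0424]
(np.int64(376), np.int64(31)) [0.5871 0.2396 0.0413]
(np.int64(381), np.int64(27)) [ 6.006e-01  2.523e-01 -4.000e-04]
(np.int64(381), np.int64(29)) [0.5922 0.2409 0.0418]
(np.int64(381), np.int64(31)) [0.5918 0.2388 0.0431]
f+ back top [0.5863 0.243  0.042 ]
f+ front top [0.586  0.2375 0.042 ]
f+ bottomfront [0.5838 0.2386 0.    ]
f- back [0.4819 0.2531 0.042 ]
f- front [0.4811 0.247  0.042 ]
rail L [0.4968 0.2198 0.028 ]
rail R [0.5653 0.2138 0.028 ]
rail L [0.5017 0.2637 0.028 ]
rail R [0.5696 0.2577 0.028 ]
push outer L [0.4826 0.0817 0.088 ]
push outer R [0.5519 0.0756 0.088 ]
inner L [0.4838 0.0916 0.088 ]
inner R [0.5525 0.0855 0.088 ]
pallet far L [0.4856 0.2016 0.044 ]
pallet far R [0.5736 0.1929 0.044 ]
```

View pics/w1f.png

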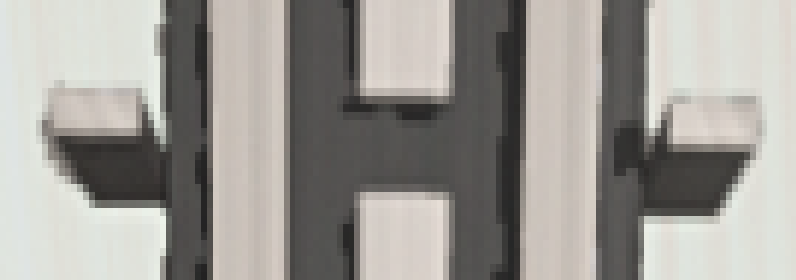

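```bash
cat >> h.py <<'E'
YAW=np.radians(-5.2)
ey=np.array([-np.sin(YAW),np.cos(YAW)]);ex=np.array([np.cos(YAW),np.sin(YAW)])
def rp(s,t,z): return np.r_[s*ey+t*ex,z]
E
python3 -c "
from h import *
print(pose()[0],rel(rp(.09,.5087,.2),Rdown(YAW)), rel(rp(.09,.5087,.134),Rdown(YAW)))"
```

```text
[0.52125768 0.10868221 0.30062436] (array([ 0.1996, -0.1334, -0.0039]), array([ 0.0088,  0.0029, -0.0078])) (array([ 0.3316, -0.135 , -0.0045]), array([ 0.0088,  0.0029, -0.0078]))
```

play_rows(steps=[{"turn":[0.005,0,0],"dp":[0,-0.133,-0.004],"grip":-1},{"turn":[0.009,0.003,-0.008],"dp":[0.1,-0.134,-0.004],"grip":-1},{"turn":[0.009,0.003,-0.008],"dp":[0.2,-0.134,-0.004],"grip":-1},{"turn":[0.009,0.003,-0.008],"dp":[0.3,-0.134,-0.004],"grip":-1},{"turn":[0.009,0.003,-0.008],"dp":[0.332,-0.134,-0.004],"grip":-1}])

```text
t: 2.2
eef_pos: [0.5126, 0.0432, 0.1297]
orientation: [0.07, 1.577, -0.073]
force: [-1.2, 0.5, 0.7]
grip_width: 0.0009
```

Run:
```python
from h import *
c=bot.calibration("wrist"); im,d=bot.grab_frame("wrist"); cv2.imwrite("pics/w2.png",im)
p,R,s=pose();print(p,s['force'],p[:2]@ey,p[:2]@ex,np.abs(s['qd']).max(),rel(rp(.108,.5087,.134),Rdown(YAW)))
```

```text
[0.51249127 0.04346803 0.12912419] [-0.21754914  0.3895248  -0.07655591] 0.08973753655947353 0.5064424386249334 0.0897687910947584 (array([-0.0099,  0.0365,  0.0044]), array([ 0.0002, -0.0051,  0.0016]))
```

View pics/w2.png

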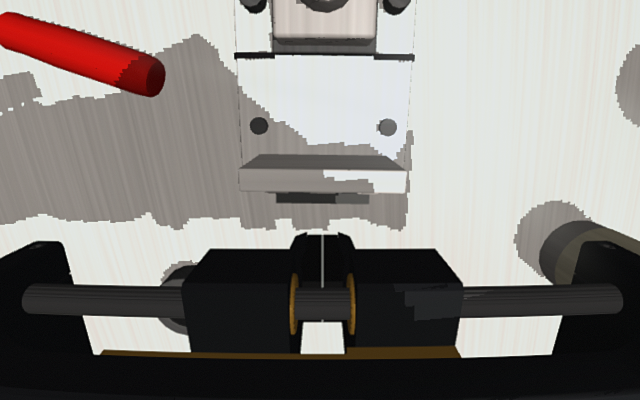

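play_rows(steps=[{"turn":[0,-0.005,0.002],"dp":[-0.008,0.03,0.004],"grip":-1},{"turn":[0,-0.005,0.002],"dp":[-0.008,0.038,0.004],"grip":-1},{"turn":[0,-0.005,0.002],"dp":[-0.008,0.042,0.004],"grip":-1},{"turn":[0,-0.005,0.002],"dp":[-0.008,0.046,0.004],"grip":-1},{"turn":[0,-0.005,0.002],"dp":[-0.008,0.05,0.004],"grip":-1}])

```text
t: 2.75
eef_pos: [0.5172, 0.0682, 0.1339]
orientation: [0.072, 1.568, -0.071]
force: [-1.0, -0.8, -1.1]
grip_width: 0.0004
```

```bash
cat > st.py <<'E'
from h import *
p,R,s=pose();print(s['t'],p.round(4),np.round(s['force'],2),"s,t",(p[:2]@ey).round(4),(p[:2]@ex).round(4),s['grip_width'])
E
python3 st.py
```

```text
2.75 [0.5172 0.0682 0.1339] [-1.04 -0.79 -1.06] s,t 0.1147 0.5089 0.0004427705149212391
```

play_rows(steps=[{"turn":[0,0,0],"dp":[0,0.02,0],"grip":-1},{"turn":[0,0,0],"dp":[0,0.04,0],"grip":-1},{"turn":[0,0,0],"dp":[0,0.06,0],"grip":-1},{"turn":[0,0,0],"dp":[0,0.08,0],"grip":-1},{"turn":[0,0,0],"dp":[0,0.1,0],"grip":-1}])

```text
t: 3.25
eef_pos: [0.5218, 0.1146, 0.134]
orientation: [0.07, 1.569, -0.079]
force: [1.5, -6.8, 0.3]
grip_width: 0.0005
```

```bash
python3 st.py
```

```text
3.25 [0.5218 0.1146 0.134 ] [ 1.47 -6.85  0.34] s,t 0.1614 0.5092 0.0004964487206323075
```

play_rows(steps=[{"turn":[0,0,0],"dp":[0,0.02,0],"grip":-1},{"turn":[0,0,0],"dp":[0,0.04,0],"grip":-1},{"turn":[0,0,0],"dp":[0,0.06,0],"grip":-1},{"turn":[0,0,0],"dp":[0,0.075,0],"grip":-1},{"turn":[0,0,0],"dp":[0,0.08,0],"grip":-1}])

```text
t: 3.75
eef_pos: [0.5257, 0.153, 0.134]
orientation: [0.069, 1.569, -0.082]
force: [-0.0, -5.1, 1.2]
grip_width: -0.0003
```

```bash
python3 st.py
python3 - <<'E'
from h import *
import pickle
c=bot.calibration("wrist"); im,d=bot.grab_frame("wrist"); cv2.imwrite("pics/w3.png",im)
pickle.dump((c,im,d),open("pics/w3.pkl","wb"))
E
python3 st.py
```

```text
3.75 [0.5257 0.153  0.134 ] [-0.02 -5.05  1.18] s,t 0.2 0.5097 -0.0003285933846704
3.8 [0.5258 0.1536 0.134 ] [ 0.11 -3.07 -0.16] s,t 0.2007 0.5097 0.00033329826774087574
```

View pics/w3.png

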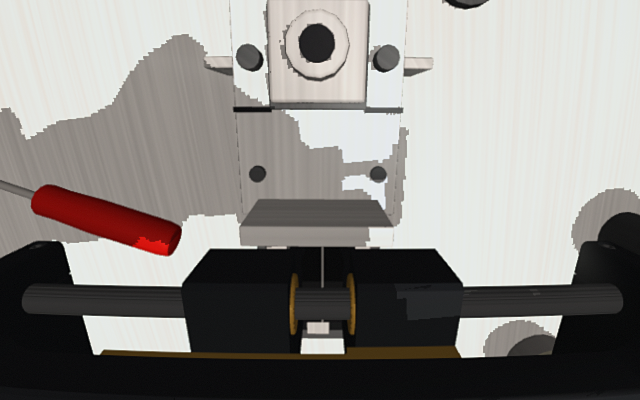

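Run:
```python
from h import *
im=cv2.imread("pics/w3.png")
cv2.imwrite("pics/w3z.png",cv2.resize(im[40:120,195:445],None,fx=3.2,fy=7,interpolation=cv2.INTER_NEAREST))
```

```text
(no output)
```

View pics/w3z.png

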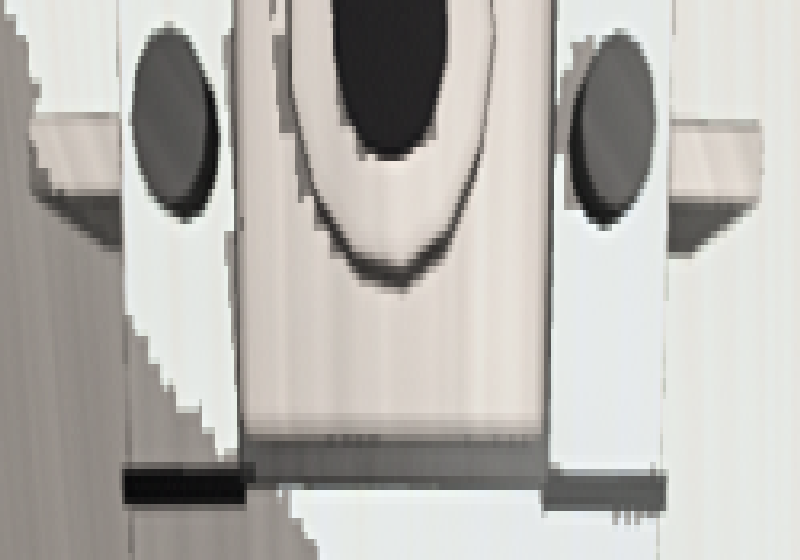

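Run:
```python
from h import *
import pickle
c,im,d=pickle.load(open("pics/w3.pkl","rb"))
pm=onz(c,[(234,109.4),(402.5,110)],.044); f=onz(c,[(219,56.6),(219,67.9),(419,57.3),(419,68.3)],.042)
print(pm,f); S=lambda P:P[:,:2]@ey
print(S(pm),S(f),S(pm).mean(),S(f).mean(),S(f).mean()-S(pm).mean())
```

```text
[[0.48599577 0.2262583  0.044     ]
 [0.57655711 0.2171343  0.044     ]] [[0.48202322 0.25378978 0.042     ]
 [0.48104053 0.24825041 0.042     ]
 [0.58666877 0.24330098 0.042     ]
 [0.58654794 0.237818   0.042     ]]
[0.26937416 0.26849552] [0.29643229 0.29082665 0.29547095 0.28999959] 0.2689348408609008 0.29318237165788075 0.024247530796979944
```

play_rows(steps=[{"turn":[0,0,0],"dp":[0,0.01,0],"grip":-1},{"turn":[0,0,0],"dp":[0,0.018,0],"grip":-1},{"turn":[0,0,0],"dp":[0,0.026,0],"grip":-1},{"turn":[0,0,0],"dp":[0,0.032,0],"grip":-1},{"turn":[0,0,0],"dp":[0,0.036,0],"grip":-1}])

```text
t: 4.3
eef_pos: [0.5275, 0.1701, 0.134]
orientation: [0.069, 1.569, -0.084]
force: [-0.7, -5.1, 2.8]
grip_width: 0.0004
```

```bash
python3 st.py
```

```text
4.3 [0.5275 0.1701 0.134 ] [-0.65 -5.14  2.82] s,t 0.2173 0.5099 0.00035128458556633196
```

play_rows(steps=[{"turn":[0,0,0],"dp":[0,0.004,0],"grip":-1},{"turn":[0,0,0],"dp":[0,0.007,0],"grip":-1},{"turn":[0,0,0],"dp":[0,0.009,0],"grip":-1},{"turn":[0,0,0],"dp":[0,0.011,0],"grip":-1},{"turn":[0,0,0],"dp":[0,0.012,0],"grip":-1}])

```text
t: 4.8
eef_pos: [0.5281, 0.1773, 0.134]
orientation: [0.069, 1.569, -0.082]
force: [-0.5, -0.6, 0.7]
grip_width: 0.0006
```

```bash
python3 st.py
python3 - <<'E'
from h import *
import pickle
c=bot.calibration("wrist"); im,d=bot.grab_frame("wrist"); cv2.imwrite("pics/w4.png",im)
pickle.dump((c,im,d),open("pics/w4.pkl","wb"))
cv2.imwrite("pics/w4z.png",cv2.resize(im[75:155,195:445],None,fx=3.2,fy=7,interpolation=cv2.INTER_NEAREST))
E
python3 st.py
```

```text
4.8 [0.5281 0.1773 0.134 ] [-0.49 -0.56  0.67] s,t 0.2244 0.5098 0.0006214092219508897
4.85 [0.5281 0.1772 0.1339] [-0.3 -0.4 -0.3] s,t 0.2243 0.5098 0.0006610295065779712
```

View pics/w4z.png

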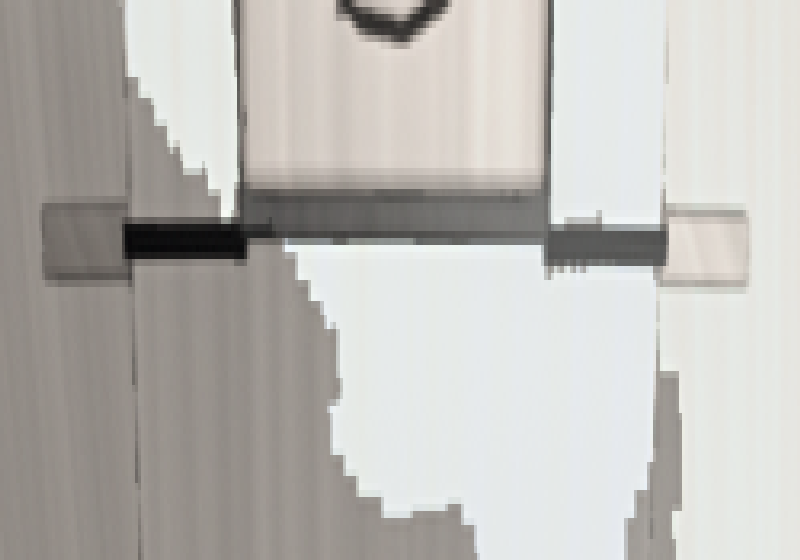

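play_rows(steps=[{"turn":[0,0,0],"dp":[0,-0.03,0],"grip":-1},{"turn":[0,0,0],"dp":[-0.06,-0.1,0],"grip":-1},{"turn":[0,0,0],"dp":[-0.16,-0.14,0],"grip":0},{"turn":[0,0,0],"dp":[-0.26,-0.2,0],"grip":0},{"turn":[0,0,0],"dp":[-0.34,-0.28,0],"grip":0}])

```text
t: 5.35
eef_pos: [0.5155, 0.051, 0.2935]
orientation: [0.069, 1.567, -0.08]
force: [0.8, -0.7, 0.4]
grip_width: 0.0222
```

```bash
python3 st.py; python3 -c "
from h import *
print(rel([.5,-.25,.3],Rdown(np.radians(-25))))"
```

```text
5.35 [0.5155 0.051  0.2935] [ 0.78 -0.69  0.38] s,t 0.0975 0.5088 0.022238762626626083
(array([-0.0087, -0.6023,  0.026 ]), array([0.2176, 0.0022, 0.0041]))
```

play_rows(steps=[{"turn":[0.217,0.002,0.004],"dp":[-0.01,-0.602,0.026],"grip":0},{"turn":[0.217,0.002,0.004],"dp":[-0.01,-0.602,0.026],"grip":0},{"turn":[0.217,0.002,0.004],"dp":[-0.01,-0.602,0.026],"grip":0},{"turn":[0.217,0.002,0.004],"dp":[-0.01,-0.602,0.026],"grip":0},{"turn":[0.217,0.002,0.004],"dp":[-0.01,-0.602,0.026],"grip":0}])

```text
t: 5.85
eef_pos: [0.5014, -0.2007, 0.2991]
orientation: [0.341, 1.543, -0.342]
force: [0.6, -0.0, 0.6]
grip_width: 0.0443
```

```bash
python3 st.py; python3 -c "
from h import *
print(rel([.5,-.25,.3],Rdown(np.radians(-25))))"
```

```text
5.85 [ 0.5014 -0.2007  0.2991] [ 0.63 -0.02  0.57] s,t -0.1545 0.5176 0.04432324214719667
(array([-0.0018, -0.0905,  0.039 ]), array([0.0003, 0.0002, 0.0004]))
```

play_rows(steps=[{"turn":[0,0,0],"dp":[-0.002,-0.09,0.039],"grip":0},{"turn":[0,0,0],"dp":[-0.002,-0.09,0.039],"grip":0},{"turn":[0,0,0],"dp":[-0.002,-0.09,0.039],"grip":0}])

```text
t: 6.15
eef_pos: [0.4988, -0.2518, 0.2997]
orientation: [0.345, 1.544, -0.346]
force: [0.1, 0.9, -0.1]
grip_width: 0.044
```

```bash
python3 st.py
python3 - <<'E'
from h import *
import pickle
c=bot.calibration("wrist"); im,d=bot.grab_frame("wrist"); cv2.imwrite("pics/w5.png",im)
pickle.dump((c,im,d),open("pics/w5.pkl","wb"))
E
python3 st.py
```

```text
6.15 [ 0.4988 -0.2518  0.2997] [ 0.06  0.9  -0.06] s,t -0.2056 0.5196 0.04401438580586507
6.2 [ 0.4995 -0.2497  0.2999] [ 0.65  0.12 -0.18] s,t -0.2034 0.52 0.0439133999704178
```

View pics/w5.png

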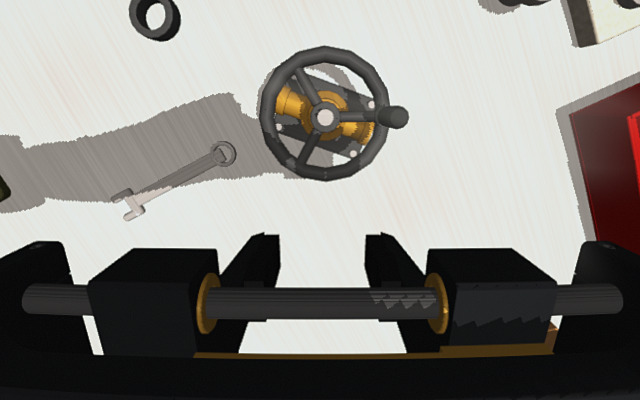

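Run:
```python
from h import *
import pickle
c,im,d=pickle.load(open("pics/w5.pkl","rb"))
P=cloud(c,d);Z=P[...,2]
m=(Z>.138)&(Z<.15)&(np.hypot(P[...,0]-.526,P[...,1]+.196)<.09); m[230:]=0
v,u=np.nonzero(m); uv=np.c_[u,v].astype(np.float32); 
(cc,r)=cv2.minEnclosingCircle(uv); print(len(uv),cc,r,uv.mean(0)); H=onz(c,[uv.mean(0),cc],.144);print("handle",H)
m=(Z>.085)&(Z<.1)&(np.hypot(P[...,0]-.526,P[...,1]+.196)<.09); m[230:]=0
Q=P[m]; rr=np.hypot(Q[:,0]-.526,Q[:,1]+.1955); Q=Q[(rr>.045)&(rr<.066)]
from scipy.optimize import least_squares
f=least_squares(lambda x:np.hypot(Q[:,0]-x[0],Q[:,1]-x[1])-x[2],[.526,-.1955,.055]); print("rim",len(Q),f.x)
m=(im.min(2)>190).astype(np.uint8); n,l,st,ce=cv2.connectedComponentsWithStats(m)
k=l[117,325]; print(st[k],ce[k]); hub=onz(c,[ce[k] if k else (325,117)],.098);print("hub",hub)
for h in H: dd=h[:2]-hub[0,:2]; print(np.hypot(*dd),np.degrees(np.arctan2(dd[1],dd[0])))
```

```text
435 (397.0, 117.0) 12.206655502319336 [396.76093 116.77471]
handle [[ 0.57844741 -0.2177038   0.144     ]
 [ 0.57855035 -0.21793376  0.144     ]]
rim 5424 [ 0.52875122 -0.19575428  0.0535374 ]
[318 110  15  15 177] [325.02259887 117.05084746]
hub [[ 0.52945607 -0.1961517   0.098     ]]
0.05352237100573399 -23.74549805644058
0.053709460817739564 -23.9258221343747
```

```bash
cat >> h.py <<'E'
AX=np.array([.529,-.196]);RW=.055
def wp(a,z=.171,r=RW): return np.r_[AX+r*np.array([np.cos(a),np.sin(a)]),z]
def ang():
    p=pose()[0]; v=p[:2]-AX; return np.arctan2(v[1],v[0]),np.hypot(*v)
E
python3 -c "
from h import *
W=Rdown(np.radians(-25))
for z in(.3,.2,.171):print(rel(wp(np.radians(-23.8),z),W))"
```

```text
(array([-0.0003,  0.1246,  0.1181]), array([-0.0002, -0.0003, -0.0001]))
(array([0.1997, 0.1245, 0.1182]), array([-0.0002, -0.0003, -0.0001]))
(array([0.2577, 0.1245, 0.1182]), array([-0.0002, -0.0003, -0.0001]))
```

play_rows(steps=[{"turn":[0,0,0],"dp":[0,0.06,0.06],"grip":0},{"turn":[0,0,0],"dp":[0,0.125,0.118],"grip":0},{"turn":[0,0,0],"dp":[0.03,0.125,0.118],"grip":0},{"turn":[0,0,0],"dp":[0.1,0.125,0.118],"grip":0},{"turn":[0,0,0],"dp":[0.17,0.125,0.118],"grip":0}], newtons=15)

```text
t: 6.7
eef_pos: [0.5803, -0.2149, 0.2145]
orientation: [0.34, 1.543, -0.337]
force: [0.4, 0.5, -0.8]
grip_width: 0.0441
```

```bash
python3 st.py; python3 -c "
from h import *
W=Rdown(np.radians(-25))
print(ang());print(rel(wp(np.radians(-23.8)),W))"
```

```text
6.7 [ 0.5803 -0.2149  0.2145] [ 0.44  0.52 -0.84] s,t -0.1614 0.5973 0.04413312257991465
(np.float64(-0.3529054986473163), np.float64(0.054628566023321126))
(array([ 0.087, -0.007,  0.001]), array([ 0.0028,  0.0006, -0.0012]))
```

play_rows(steps=[{"turn":[0,0,0],"dp":[0.05,-0.007,0.001],"grip":0},{"turn":[0,0,0],"dp":[0.087,-0.007,0.001],"grip":0},{"turn":[0,0,0],"dp":[0.087,-0.007,0.001],"grip":-0.3},{"turn":[0,0,0],"dp":[0.087,-0.007,0.001],"grip":-1},{"turn":[0,0,0],"dp":[0.087,-0.007,0.001],"grip":-1}])

```text
t: 7.2
eef_pos: [0.5802, -0.2174, 0.1724]
orientation: [0.339, 1.541, -0.336]
force: [0.6, -0.2, 0.3]
grip_width: 0.0223
```

play_rows(steps=[{"turn":[0,0,0],"dp":[0,0,0],"grip":-1},{"turn":[0,0,0],"dp":[0,0,0],"grip":-1},{"turn":[0,0,0],"dp":[0,0,0],"grip":-1}])

```text
t: 7.5
eef_pos: [0.579, -0.2169, 0.1725]
orientation: [0.339, 1.544, -0.336]
force: [-4.4, 1.4, 0.4]
grip_width: 0.0172
```

```bash
cat > cw.py <<'E'
from h import *
import sys
W=Rdown(np.radians(-25))
step=float(sys.argv[1]); n=int(sys.argv[2]) if len(sys.argv)>2 else 5
a0,r=ang(); p,R,s=pose()
a=float(sys.argv[3]) if len(sys.argv)>3 else a0
print("t",s['t'],"ang %.3f (%.1f) r %.4f z %.4f"%(a0,np.degrees(a0),r,p[2]),"F",np.round(s['force'],1),"w",round(s['grip_width'],4))
F=np.array(s['force'])[:2]; tdir=np.array([-np.sin(a0),np.cos(a0)]); print("Ft %.1f Fr %.1f"%(F@tdir,F@np.array([np.cos(a0),np.sin(a0)])))
print("turn",rel(wp(a),W)[1])
for k in range(1,n+1): print("%.3f"%(a+k*step),rel(wp(a+k*step),W)[0].round(3).tolist())
E
python3 cw.py -0.16
```

```text
t 7.5 ang -0.396 (-22.7) r 0.0542 z 0.1725 F [-4.4  1.4  0.4] w 0.0172
Ft -0.4 Fr -4.6
turn [ 0.0037  0.0002 -0.0014]
-0.556 [0.003, -0.018, 0.001]
-0.716 [0.003, -0.035, -0.003]
-0.876 [0.003, -0.051, -0.009]
-1.036 [0.003, -0.066, -0.018]
-1.196 [0.003, -0.08, -0.029]
```

play_rows(steps=[{"turn":[0.003,0,0],"dp":[0.003,-0.018,0.001],"grip":-1},{"turn":[0.003,0,0],"dp":[0.003,-0.035,-0.003],"grip":-1},{"turn":[0.003,0,0],"dp":[0.003,-0.051,-0.009],"grip":-1},{"turn":[0.003,0,0],"dp":[0.003,-0.066,-0.018],"grip":-1},{"turn":[0.003,0,0],"dp":[0.003,-0.08,-0.029],"grip":-1}])

```text
t: 8.0
eef_pos: [0.5509, -0.2449, 0.1724]
orientation: [0.344, 1.539, -0.335]
force: [-1.7, 6.8, 4.6]
grip_width: 0.0178
```

```bash
python3 cw.py -0.06 5 -1.196
```

```text
t 8.0 ang -1.150 (-65.9) r 0.0536 z 0.1724 F [-1.7  6.8  4.6] w 0.0178
Ft 1.2 Fr -6.9
turn [ 0.0019  0.0021 -0.0042]
-1.256 [0.003, -0.01, -0.006]
-1.316 [0.003, -0.015, -0.011]
-1.376 [0.003, -0.019, -0.016]
-1.436 [0.003, -0.022, -0.022]
-1.496 [0.002, -0.026, -0.027]
```

```bash
sed -i 's/^AX=.*/AX=np.array([.5282,-.1953]);RW=.055/' h.py && python3 cw.py -0.07 5 -1.18
```

```text
t 8.0 ang -1.142 (-65.4) r 0.0546 z 0.1724 F [-1.7  6.8  4.6] w 0.0178
Ft 1.3 Fr -6.9
turn [ 0.0019  0.0021 -0.0042]
-1.250 [0.003, -0.009, -0.008]
-1.320 [0.003, -0.014, -0.013]
-1.390 [0.003, -0.019, -0.02]
-1.460 [0.002, -0.023, -0.026]
-1.530 [0.002, -0.027, -0.033]
```

play_rows(steps=[{"turn":[0.002,0.002,-0.004],"dp":[0.003,-0.009,-0.008],"grip":-1},{"turn":[0.002,0.002,-0.004],"dp":[0.003,-0.014,-0.013],"grip":-1},{"turn":[0.002,0.002,-0.004],"dp":[0.003,-0.019,-0.02],"grip":-1},{"turn":[0.002,0.002,-0.004],"dp":[0.002,-0.023,-0.026],"grip":-1},{"turn":[0.002,0.002,-0.004],"dp":[0.002,-0.027,-0.033],"grip":-1}])

```text
t: 8.5
eef_pos: [0.5321, -0.2493, 0.1723]
orientation: [0.343, 1.539, -0.34]
force: [0.4, 5.1, 6.6]
grip_width: 0.0175
```

```bash
python3 cw.py -0.07 5 -1.53
```

```text
t 8.5 ang -1.499 (-85.9) r 0.0542 z 0.1723 F [0.4 5.1 6.6] w 0.0175
Ft 0.8 Fr -5.0
turn [ 0.0005  0.0026 -0.0018]
-1.600 [0.003, -0.006, -0.009]
-1.670 [0.003, -0.009, -0.016]
-1.740 [0.002, -0.011, -0.024]
-1.810 [0.002, -0.013, -0.031]
-1.880 [0.002, -0.014, -0.039]
```

play_rows(steps=[{"turn":[0,0.002,-0.002],"dp":[-0.002,-0.006,-0.009],"grip":-1},{"turn":[0,0.002,-0.002],"dp":[-0.002,-0.009,-0.016],"grip":-1},{"turn":[0,0.002,-0.002],"dp":[-0.002,-0.011,-0.024],"grip":-1},{"turn":[0,0.002,-0.002],"dp":[-0.002,-0.013,-0.031],"grip":-1},{"turn":[0,0.002,-0.002],"dp":[-0.002,-0.014,-0.039],"grip":-1}])

```text
t: 9.0
eef_pos: [0.5118, -0.2468, 0.1726]
orientation: [0.342, 1.542, -0.34]
force: [3.2, 5.1, -6.9]
grip_width: 0.0174
```

```bash
sed -i 's/z=.171/z=.173/' h.py; python3 cw.py -0.07 5 -1.88
```

```text
t 9.0 ang -1.879 (-107.7) r 0.0540 z 0.1726 F [ 3.2  5.1 -6.9] w 0.0174
Ft 1.5 Fr -5.8
turn [ 0.001   0.0009 -0.0009]
-1.950 [-0.001, -0.003, -0.008]
-2.020 [-0.001, -0.003, -0.015]
-2.090 [-0.001, -0.002, -0.023]
-2.160 [-0.001, -0.002, -0.031]
-2.230 [-0.001, -0.0, -0.038]
```

```bash
sed -i 's/z=.173/z=.1725/; s/RW=.055/RW=.0544/' h.py; python3 cw.py -0.07 5 -1.88
```

```text
t 9.0 ang -1.879 (-107.7) r 0.0540 z 0.1726 F [ 3.2  5.1 -6.9] w 0.0174
Ft 1.5 Fr -5.8
turn [ 0.001   0.0009 -0.0009]
-1.950 [0.0, -0.001, -0.008]
-2.020 [0.0, -0.002, -0.015]
-2.090 [0.0, -0.001, -0.023]
-2.160 [0.0, -0.0, -0.03]
-2.230 [0.0, 0.001, -0.038]
```

play_rows(steps=[{"turn":[0.001,0.001,-0.001],"dp":[0,-0.001,-0.008],"grip":-1},{"turn":[0.001,0.001,-0.001],"dp":[0,-0.002,-0.015],"grip":-1},{"turn":[0.001,0.001,-0.001],"dp":[0,-0.001,-0.023],"grip":-1},{"turn":[0.001,0.001,-0.001],"dp":[0,0,-0.03],"grip":-1},{"turn":[0.001,0.001,-0.001],"dp":[0,0.001,-0.038],"grip":-1}])

```text
t: 9.5
eef_pos: [0.4954, -0.2382, 0.1725]
orientation: [0.342, 1.542, -0.342]
force: [3.5, 3.4, -6.2]
grip_width: 0.0173
```

```bash
python3 cw.py -0.07 5 -2.23
```

```text
t 9.5 ang -2.224 (-127.4) r 0.0540 z 0.1725 F [ 3.5  3.4 -6.2] w 0.0173
Ft 0.7 Fr -4.8
turn [ 0.0001  0.001  -0.0004]
-2.300 [0.0, 0.001, -0.008]
-2.370 [0.0, 0.004, -0.015]
-2.440 [0.0, 0.007, -0.022]
-2.510 [0.0, 0.01, -0.029]
-2.580 [-0.0, 0.014, -0.036]
```

play_rows(steps=[{"turn":[0,0.001,0],"dp":[0.001,0.001,-0.008],"grip":-1},{"turn":[0,0.001,0],"dp":[0.001,0.004,-0.015],"grip":-1},{"turn":[0,0.001,0],"dp":[0.001,0.007,-0.022],"grip":-1},{"turn":[0,0.001,0],"dp":[0.001,0.01,-0.029],"grip":-1},{"turn":[0,0.001,0],"dp":[0.001,0.014,-0.036],"grip":-1}])

```text
t: 10.0
eef_pos: [0.4826, -0.2244, 0.1724]
orientation: [0.342, 1.541, -0.342]
force: [4.0, 1.8, 0.4]
grip_width: 0.0176
```

```bash
python3 cw.py -0.07 5 -2.58
```

```text
t 10.0 ang -2.573 (-147.4) r 0.0541 z 0.1724 F [4.  1.8 0.4] w 0.0176
Ft 0.7 Fr -4.3
turn [-0.0001  0.0013 -0.0004]
-2.650 [-0.0, 0.004, -0.007]
-2.720 [-0.0, 0.009, -0.013]
-2.790 [-0.0, 0.014, -0.019]
-2.860 [-0.0, 0.02, -0.024]
-2.930 [-0.0, 0.026, -0.029]
```

play_rows(steps=[{"turn":[0,0.001,0],"dp":[0,0.004,-0.007],"grip":-1},{"turn":[0,0.001,0],"dp":[0,0.009,-0.013],"grip":-1},{"turn":[0,0.001,0],"dp":[0,0.014,-0.019],"grip":-1},{"turn":[0,0.001,0],"dp":[0,0.02,-0.024],"grip":-1},{"turn":[0,0.001,0],"dp":[0,0.026,-0.029],"grip":-1}])

```text
t: 10.5
eef_pos: [0.4751, -0.2071, 0.1725]
orientation: [0.343, 1.542, -0.343]
force: [5.9, -0.4, -2.8]
grip_width: 0.0172
```

```bash
python3 cw.py -0.07 5 -2.93
```

```text
t 10.5 ang -2.923 (-167.5) r 0.0544 z 0.1725 F [ 5.9 -0.4 -2.8] w 0.0172
Ft 1.7 Fr -5.6
turn [-0.0006  0.001  -0.    ]
-3.000 [-0.0, 0.007, -0.005]
-3.070 [-0.0, 0.013, -0.009]
-3.140 [-0.0, 0.02, -0.012]
-3.210 [-0.0, 0.027, -0.015]
-3.280 [-0.0, 0.034, -0.018]
```

play_rows(steps=[{"turn":[0,0.001,0],"dp":[0,0.007,-0.005],"grip":-1},{"turn":[0,0.001,0],"dp":[0,0.013,-0.009],"grip":-1},{"turn":[0,0.001,0],"dp":[0,0.02,-0.012],"grip":-1},{"turn":[0,0.001,0],"dp":[0,0.027,-0.015],"grip":-1},{"turn":[0,0.001,0],"dp":[0,0.034,-0.018],"grip":-1}])

```text
t: 11.0
eef_pos: [0.4741, -0.1881, 0.1725]
orientation: [0.343, 1.543, -0.344]
force: [4.8, -1.3, -3.0]
grip_width: 0.0176
```

```bash
python3 cw.py -0.07 5 -3.28
```

```text
t 11.0 ang 3.010 (172.5) r 0.0546 z 0.1725 F [ 4.8 -1.3 -3. ] w 0.0176
Ft 0.6 Fr -4.9
turn [-0.0009  0.0002  0.0004]
-3.350 [-0.0, 0.008, -0.002]
-3.420 [-0.0, 0.016, -0.003]
-3.490 [-0.0, 0.023, -0.004]
-3.560 [-0.0, 0.031, -0.005]
-3.630 [-0.0, 0.038, -0.004]
```

play_rows(steps=[{"turn":[0,0,0],"dp":[0,0.008,-0.002],"grip":-1},{"turn":[0,0,0],"dp":[0,0.016,-0.003],"grip":-1},{"turn":[0,0,0],"dp":[0,0.023,-0.004],"grip":-1},{"turn":[0,0,0],"dp":[0,0.031,-0.005],"grip":-1},{"turn":[0,0,0],"dp":[0,0.038,-0.004],"grip":-1}])

```text
t: 11.5
eef_pos: [0.4796, -0.1699, 0.1724]
orientation: [0.342, 1.545, -0.345]
force: [-0.4, -2.8, 0.4]
grip_width: 0.0173
```

```bash
python3 cw.py -0.07 5 -3.63
```

```text
t 11.5 ang 2.660 (152.4) r 0.0549 z 0.1724 F [-0.4 -2.8  0.4] w 0.0173
Ft 2.6 Fr -1.0
turn [-0.001  -0.0009  0.0011]
-3.700 [-0.0, 0.008, 0.002]
-3.770 [-0.0, 0.016, 0.003]
-3.840 [-0.0, 0.023, 0.005]
-3.910 [-0.0, 0.03, 0.007]
-3.980 [-0.0, 0.038, 0.01]
```

play_rows(steps=[{"turn":[0,0,0],"dp":[0,0.008,0.001],"grip":-1},{"turn":[0,0,0],"dp":[0,0.016,0.003],"grip":-1},{"turn":[0,0,0],"dp":[0,0.023,0.005],"grip":-1},{"turn":[0,0,0],"dp":[0,0.03,0.007],"grip":-1},{"turn":[0,0,0],"dp":[0,0.038,0.01],"grip":-1}])

```text
t: 12.0
eef_pos: [0.4903, -0.1551, 0.1723]
orientation: [0.341, 1.55, -0.347]
force: [-6.1, -7.0, 8.8]
grip_width: 0.0171
```

```bash
python3 cw.py -0.07 5 -3.98
```

```text
t 12.0 ang 2.326 (133.3) r 0.0552 z 0.1723 F [-6.1 -7.   8.8] w 0.0171
Ft 9.3 Fr -0.9
turn [-0.0012 -0.0034  0.003 ]
-4.050 [-0.001, 0.009, 0.006]
-4.120 [-0.001, 0.015, 0.009]
-4.190 [-0.001, 0.022, 0.014]
-4.260 [-0.001, 0.028, 0.018]
-4.330 [-0.001, 0.034, 0.023]
```

play_rows(steps=[{"turn":[0,0,0],"dp":[0,0.004,0.003],"grip":-1},{"turn":[0,0,0],"dp":[0,0.007,0.005],"grip":-1},{"turn":[0,0,0],"dp":[0,0.007,0.005],"grip":-1}])

```text
t: 12.3
eef_pos: [0.4908, -0.1549, 0.1722]
orientation: [0.34, 1.556, -0.353]
force: [-6.5, -5.5, 9.8]
grip_width: 0.0175
```

```bash
python3 cw.py -0.07 5 -4.03
```

```text
t 12.3 ang 2.318 (132.8) r 0.0550 z 0.1722 F [-6.5 -5.5  9.8] w 0.0175
Ft 8.5 Fr 0.4
turn [-0.0027 -0.0069  0.0069]
-4.100 [-0.001, 0.013, 0.008]
-4.170 [-0.001, 0.019, 0.012]
-4.240 [-0.001, 0.025, 0.016]
-4.310 [-0.001, 0.031, 0.021]
-4.380 [-0.001, 0.037, 0.026]
```

```bash
python3 - <<'E'
from h import *
c=bot.calibration("wrist"); im,d=bot.grab_frame("wrist"); cv2.imwrite("pics/w6.png",im)
im,d=bot.grab_frame("scene"); cv2.imwrite("pics/s6.png",cv2.resize(im[190:300,180:420],None,fx=3.3,fy=3.3))
E
python3 st.py
```

```text
12.4 [ 0.4907 -0.1549  0.1722] [-6.65 -5.23  9.17] s,t -0.1098 0.5028 0.01740800593113128
```

View pics/w6.png

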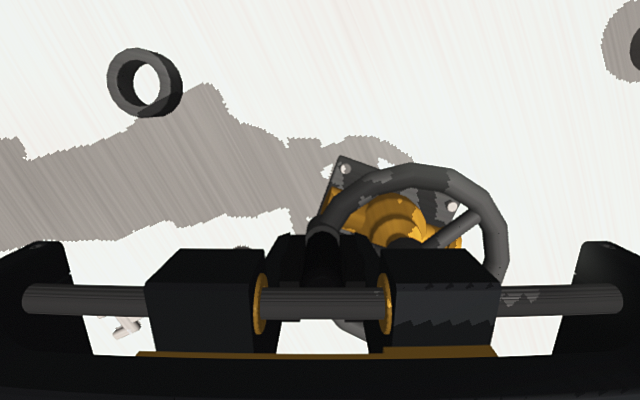

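View pics/s6.png

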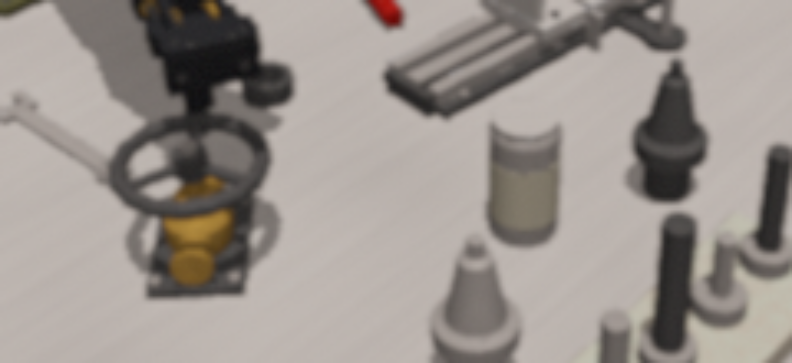

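play_rows(steps=[{"turn":[-0.002,-0.006,0.006],"dp":[0,0.006,0.005],"grip":-1},{"turn":[-0.002,-0.006,0.006],"dp":[0,0.01,0.008],"grip":-1},{"turn":[-0.002,-0.006,0.006],"dp":[0,0.01,0.008],"grip":-1}])

```text
t: 12.7
eef_pos: [0.4909, -0.1547, 0.172]
orientation: [0.34, 1.556, -0.353]
force: [-10.6, -5.9, 13.9]
grip_width: 0.0175
```

```bash
python3 cw.py 0.15 5 -3.95
```

```text
t 12.7 ang 2.314 (132.6) r 0.0551 z 0.1720 F [-10.6  -5.9  13.9] w 0.0175
Ft 11.8 Fr 2.9
turn [-0.0029 -0.007   0.0067]
-3.800 [-0.001, -0.018, -0.004]
-3.650 [-0.0, -0.034, -0.006]
-3.500 [-0.0, -0.05, -0.006]
-3.350 [-0.0, -0.067, -0.004]
-3.200 [-0.0, -0.082, 0.001]
```

```bash
python3 - <<'E'
import numpy as np
from scipy.optimize import least_squares
Q=np.array([(.579,-.2169),(.5509,-.2449),(.5321,-.2493),(.5118,-.2468),(.4954,-.2382),(.4826,-.2244),(.4751,-.2071),(.4741,-.1881),(.4796,-.1699),(.4903,-.1551)])
f=least_squares(lambda x:np.hypot(*(Q-x[:2]).T)-x[2],[.528,-.195,.055]);print(f.x,(f.fun*1000).round(2))
f=least_squares(lambda x:np.hypot(*(Q-x[:2]).T)-.055,[.528,-.195]);print(f.x,(f.fun*1000).round(2))
E
sed -i 's/RW=.0544/RW=.0547/' h.py
python3 cw.py 0.16 5 -3.95
```

```text
[ 0.52875395 -0.19446475  0.05502   ] [ 0.01  0.06 -0.08 -0.01 -0.02 -0.01  0.1   0.   -0.07  0.01]
[ 0.52873821 -0.19448143] [ 0.03  0.07 -0.08 -0.01 -0.02 -0.01  0.1   0.01 -0.06  0.03]
t 12.7 ang 2.314 (132.6) r 0.0551 z 0.1720 F [-10.6  -5.9  13.9] w 0.0175
Ft 11.8 Fr 2.9
turn [-0.0029 -0.007   0.0067]
-3.790 [-0.001, -0.019, -0.005]
-3.630 [-0.0, -0.036, -0.007]
-3.470 [-0.0, -0.054, -0.007]
-3.310 [-0.0, -0.071, -0.003]
-3.150 [-0.0, -0.087, 0.003]
```

```bash
sed -i 's/^AX=.*/AX=np.array([.52875,-.19447]);RW=.055/' h.py && python3 cw.py 0.2 5 -3.95
```

```text
t 12.7 ang 2.332 (133.6) r 0.0549 z 0.1720 F [-10.6  -5.9  13.9] w 0.0175
Ft 11.7 Fr 3.1
turn [-0.0029 -0.007   0.0067]
-3.750 [-0.001, -0.021, -0.006]
-3.550 [-0.0, -0.043, -0.008]
-3.350 [-0.0, -0.065, -0.005]
-3.150 [-0.0, -0.086, 0.002]
-2.950 [-0.0, -0.105, 0.014]
```

play_rows(steps=[{"turn":[-0.003,-0.007,0.007],"dp":[0,-0.021,-0.006],"grip":-1},{"turn":[-0.003,-0.007,0.007],"dp":[0,-0.043,-0.008],"grip":-1},{"turn":[-0.003,-0.007,0.007],"dp":[0,-0.065,-0.005],"grip":-1},{"turn":[-0.003,-0.007,0.007],"dp":[0,-0.086,0.002],"grip":-1},{"turn":[-0.003,-0.007,0.007],"dp":[0,-0.105,0.014],"grip":-1}])

```text
t: 13.2
eef_pos: [0.475, -0.2056, 0.1723]
orientation: [0.343, 1.544, -0.341]
force: [2.1, 2.5, -2.7]
grip_width: 0.0176
```

```bash
python3 cw.py 0.25 5 -2.95
```

```text
t 13.2 ang -2.937 (-168.3) r 0.0549 z 0.1723 F [ 2.1  2.5 -2.7] w 0.0176
Ft -2.0 Fr -2.5
turn [ 0.0003 -0.0003 -0.0008]
-2.700 [-0.0, -0.019, 0.018]
-2.450 [-0.0, -0.034, 0.041]
-2.200 [-0.0, -0.042, 0.067]
-1.950 [-0.0, -0.044, 0.094]
-1.700 [-0.001, -0.039, 0.121]
```

play_rows(steps=[{"turn":[0,0,0],"dp":[0,-0.019,0.018],"grip":-1},{"turn":[0,0,0],"dp":[0,-0.034,0.041],"grip":-1},{"turn":[0,0,0],"dp":[0,-0.042,0.067],"grip":-1},{"turn":[0,0,0],"dp":[0,-0.044,0.094],"grip":-1},{"turn":[0,0,0],"dp":[0,-0.039,0.121],"grip":-1}])

```text
t: 13.7
eef_pos: [0.5214, -0.2488, 0.1722]
orientation: [0.345, 1.546, -0.34]
force: [-0.7, 5.7, 3.5]
grip_width: 0.0172
```

```bash
python3 cw.py 0.25 5 -1.7
```

```text
t 13.7 ang -1.705 (-97.7) r 0.0549 z 0.1722 F [-0.7  5.7  3.5] w 0.0172
Ft -1.5 Fr -5.5
turn [-0.0001 -0.0021 -0.0014]
-1.450 [-0.001, 0.011, 0.026]
-1.200 [-0.001, 0.029, 0.047]
-0.950 [-0.001, 0.051, 0.063]
-0.700 [-0.001, 0.076, 0.074]
-0.450 [-0.001, 0.103, 0.077]
```

play_rows(steps=[{"turn":[0,-0.002,-0.001],"dp":[0,0.011,0.026],"grip":-1},{"turn":[0,-0.002,-0.001],"dp":[0,0.029,0.047],"grip":-1},{"turn":[0,-0.002,-0.001],"dp":[0,0.051,0.063],"grip":-1},{"turn":[0,-0.002,-0.001],"dp":[0,0.076,0.074],"grip":-1},{"turn":[0,-0.002,-0.001],"dp":[0,0.103,0.077],"grip":-1}])

```text
t: 14.2
eef_pos: [0.5772, -0.2205, 0.1722]
orientation: [0.343, 1.546, -0.346]
force: [-2.4, -1.1, 3.4]
grip_width: 0.0174
```

```bash
python3 cw.py 0.25 5 -0.45
```

```text
t 14.2 ang -0.493 (-28.3) r 0.0550 z 0.1722 F [-2.4 -1.1  3.4] w 0.0174
Ft -2.1 Fr -1.6
turn [-0.0016 -0.0014  0.0015]
-0.200 [-0.001, 0.032, -0.003]
0.050 [-0.001, 0.058, -0.013]
0.300 [-0.001, 0.08, -0.029]
0.550 [-0.001, 0.098, -0.049]
0.800 [-0.001, 0.11, -0.074]
```

play_rows(steps=[{"turn":[-0.001,-0.001,0.001],"dp":[0,0.03,-0.003],"grip":-1},{"turn":[-0.001,-0.001,0.001],"dp":[0,0.058,-0.013],"grip":-1},{"turn":[-0.001,-0.001,0.001],"dp":[0,0.08,-0.029],"grip":-1},{"turn":[-0.001,-0.001,0.001],"dp":[0,0.098,-0.049],"grip":-1},{"turn":[-0.001,-0.001,0.001],"dp":[0,0.11,-0.074],"grip":-1}])

```text
t: 14.7
eef_pos: [0.5668, -0.1539, 0.1722]
orientation: [0.342, 1.544, -0.343]
force: [-0.0, -3.8, 2.2]
grip_width: 0.0173
```

```bash
python3 cw.py 0.25 5 0.8
```

```text
t 14.7 ang 0.817 (46.8) r 0.0556 z 0.1722 F [-0.  -3.8  2.2] w 0.0173
Ft -2.6 Fr -2.8
turn [-0.0002 -0.0001  0.0005]
1.050 [-0.0, 0.004, -0.025]
1.300 [-0.0, 0.003, -0.053]
1.550 [-0.0, -0.005, -0.079]
1.800 [-0.0, -0.019, -0.103]
2.050 [-0.0, -0.039, -0.122]
```

play_rows(steps=[{"turn":[0,0,0],"dp":[0,0.004,-0.025],"grip":-1},{"turn":[0,0,0],"dp":[0,0.003,-0.053],"grip":-1},{"turn":[0,0,0],"dp":[0,-0.005,-0.079],"grip":-1},{"turn":[0,0,0],"dp":[0,-0.019,-0.103],"grip":-1},{"turn":[0,0,0],"dp":[0,-0.039,-0.122],"grip":-1}])

```text
t: 15.2
eef_pos: [0.5032, -0.1451, 0.1723]
orientation: [0.342, 1.542, -0.341]
force: [3.4, -4.1, -5.0]
grip_width: 0.0174
```

```bash
python3 cw.py 0.25 5 2.05
```

```text
t 15.2 ang 2.048 (117.3) r 0.0556 z 0.1723 F [ 3.4 -4.1 -5. ] w 0.0174
Ft -1.1 Fr -5.2
turn [ 0.0005  0.0011 -0.0003]
2.300 [-0.0, -0.025, -0.013]
2.550 [-0.0, -0.051, -0.021]
2.800 [-0.0, -0.078, -0.022]
3.050 [-0.0, -0.105, -0.016]
3.300 [-0.0, -0.13, -0.003]
```

play_rows(steps=[{"turn":[0,0.001,0],"dp":[0,-0.025,-0.013],"grip":-1},{"turn":[0,0.001,0],"dp":[0,-0.051,-0.021],"grip":-1},{"turn":[0,0.001,0],"dp":[0,-0.078,-0.022],"grip":-1},{"turn":[0,0.001,0],"dp":[0,-0.105,-0.016],"grip":-1},{"turn":[0,0.001,0],"dp":[0,-0.13,-0.003],"grip":-1}])

```text
t: 15.7
eef_pos: [0.4744, -0.2032, 0.1723]
orientation: [0.343, 1.543, -0.339]
force: [4.3, 2.1, -3.5]
grip_width: 0.0169
```

```bash
python3 cw.py 0.25 5 3.3
```

```text
t 15.7 ang -2.983 (-170.9) r 0.0550 z 0.1723 F [ 4.3  2.1 -3.5] w 0.0169
Ft -1.4 Fr -4.6
turn [ 0.001   0.     -0.0015]
3.550 [-0.0, -0.021, 0.018]
3.800 [-0.0, -0.036, 0.041]
4.050 [-0.001, -0.046, 0.066]
4.300 [-0.001, -0.048, 0.094]
4.550 [-0.001, -0.044, 0.121]
```

play_rows(steps=[{"turn":[0.001,0,-0.001],"dp":[0,-0.021,0.018],"grip":-1},{"turn":[0.001,0,-0.001],"dp":[0,-0.036,0.041],"grip":-1},{"turn":[0.001,0,-0.001],"dp":[0,-0.046,0.066],"grip":-1},{"turn":[0.001,0,-0.001],"dp":[0,-0.048,0.094],"grip":-1},{"turn":[0.001,0,-0.001],"dp":[0,-0.044,0.121],"grip":-1}])

```text
t: 16.2
eef_pos: [0.5189, -0.2484, 0.1722]
orientation: [0.344, 1.547, -0.341]
force: [-0.5, 4.7, 2.4]
grip_width: 0.0173
```

```bash
python3 cw.py 0.25 5 4.55
```

```text
t 16.2 ang -1.752 (-100.4) r 0.0548 z 0.1722 F [-0.5  4.7  2.4] w 0.0173
Ft -1.3 Fr -4.5
turn [-0.0003 -0.0027 -0.0008]
4.800 [-0.001, 0.011, 0.027]
5.050 [-0.001, 0.027, 0.049]
5.300 [-0.001, 0.049, 0.066]
5.550 [-0.001, 0.074, 0.078]
5.800 [-0.001, 0.101, 0.082]
```

play_rows(steps=[{"turn":[0,-0.002,-0.001],"dp":[0,0.011,0.027],"grip":-1},{"turn":[0,-0.002,-0.001],"dp":[0,0.027,0.049],"grip":-1},{"turn":[0,-0.002,-0.001],"dp":[0,0.049,0.066],"grip":-1},{"turn":[0,-0.002,-0.001],"dp":[0,0.074,0.078],"grip":-1},{"turn":[0,-0.002,-0.001],"dp":[0,0.101,0.082],"grip":-1}])

```text
t: 16.7
eef_pos: [0.5767, -0.2215, 0.1722]
orientation: [0.343, 1.546, -0.346]
force: [-1.0, -1.4, 4.5]
grip_width: 0.0171
```

```bash
python3 cw.py 0.25 5 5.8
```

```text
t 16.7 ang -0.513 (-29.4) r 0.0550 z 0.1722 F [-1.  -1.4  4.5] w 0.0171
Ft -1.7 Fr -0.2
turn [-0.0016 -0.0016  0.0017]
6.050 [-0.001, 0.031, -0.002]
6.300 [-0.001, 0.057, -0.011]
6.550 [-0.001, 0.08, -0.026]
6.800 [-0.001, 0.098, -0.046]
7.050 [-0.001, 0.111, -0.07]
```

play_rows(steps=[{"turn":[-0.001,-0.001,0.001],"dp":[0,0.031,-0.002],"grip":-1},{"turn":[-0.001,-0.001,0.001],"dp":[0,0.057,-0.011],"grip":-1},{"turn":[-0.001,-0.001,0.001],"dp":[0,0.08,-0.026],"grip":-1},{"turn":[-0.001,-0.001,0.001],"dp":[0,0.098,-0.046],"grip":-1},{"turn":[-0.001,-0.001,0.001],"dp":[0,0.111,-0.07],"grip":-1}])

```text
t: 17.2
eef_pos: [0.5681, -0.1552, 0.1722]
orientation: [0.342, 1.545, -0.343]
force: [-1.1, -3.1, 3.1]
grip_width: 0.017
```

```bash
python3 cw.py 0.2 5 7.05
```

```text
t 17.2 ang 0.785 (45.0) r 0.0556 z 0.1722 F [-1.1 -3.1  3.1] w 0.017
Ft -1.4 Fr -3.0
turn [-0.0002 -0.0005  0.0008]
7.250 [-0.0, 0.004, -0.02]
7.450 [-0.0, 0.005, -0.042]
7.650 [-0.0, 0.002, -0.063]
7.850 [-0.0, -0.005, -0.084]
8.050 [-0.0, -0.016, -0.103]
```

play_rows(steps=[{"turn":[0,0,0],"dp":[0,0.004,-0.02],"grip":-1},{"turn":[0,0,0],"dp":[0,0.005,-0.042],"grip":-1},{"turn":[0,0,0],"dp":[0,0.002,-0.063],"grip":-1},{"turn":[0,0,0],"dp":[0,-0.005,-0.084],"grip":-1},{"turn":[0,0,0],"dp":[0,-0.016,-0.103],"grip":-1}])

```text
t: 17.7
eef_pos: [0.5177, -0.14, 0.1723]
orientation: [0.341, 1.544, -0.342]
force: [3.0, -5.0, -1.9]
grip_width: 0.0171
```

```bash
python3 cw.py 0.141 4 8.05
```

```text
t 17.7 ang 1.772 (101.5) r 0.0556 z 0.1723 F [ 3.  -5.  -1.9] w 0.0171
Ft -2.0 Fr -5.5
turn [0.0003 0.0002 0.0004]
8.191 [-0.0, -0.011, -0.011]
8.332 [-0.0, -0.022, -0.021]
8.473 [-0.0, -0.035, -0.03]
8.614 [-0.0, -0.049, -0.036]
```

play_rows(steps=[{"turn":[0,0,0],"dp":[0,-0.011,-0.011],"grip":-1},{"turn":[0,0,0],"dp":[0,-0.022,-0.021],"grip":-1},{"turn":[0,0,0],"dp":[0,-0.035,-0.03],"grip":-1},{"turn":[0,0,0],"dp":[0,-0.044,-0.034],"grip":-1},{"turn":[0,0,0],"dp":[0,-0.049,-0.036],"grip":-1}])

```text
t: 18.2
eef_pos: [0.4905, -0.1545, 0.1722]
orientation: [0.342, 1.544, -0.342]
force: [2.1, 0.3, -0.6]
grip_width: 0.0178
```

```bash
python3 cw.py 0.0 1 8.615
```

```text
t 18.2 ang 2.334 (133.7) r 0.0553 z 0.1722 F [ 2.1  0.3 -0.6] w 0.0178
Ft -1.8 Fr -1.2
turn [ 0.0002 -0.0003  0.0002]
8.615 [-0.0, -0.0, 0.001]
```

play_rows(steps=[{"turn":[0,0,0],"dp":[0,0,0],"grip":-1},{"turn":[0,0,0],"dp":[0,0,0],"grip":-1},{"turn":[0,0,0],"dp":[0,0,0],"grip":-1},{"turn":[0,0,0],"dp":[0,0,0],"grip":-1},{"turn":[0,0,0],"dp":[0,0,0],"grip":-1}])

```text
t: 18.7
eef_pos: [0.4904, -0.1546, 0.1722]
orientation: [0.342, 1.544, -0.342]
force: [1.3, -2.5, -0.0]
grip_width: 0.0173
```

```bash
python3 cw.py 0.0 1 8.615
python3 - <<'E'
from h import *
im,d=bot.grab_frame("wrist"); cv2.imwrite("pics/w7.png",im)
im,d=bot.grab_frame("top"); cv2.imwrite("pics/t7.png",im)
im0=cv2.imread("pics/top0.png")
a=np.hstack([cv2.resize(x[80:300,130:420],(395,300)) for x in(im0,im)]); 
b=cv2.resize(im[165:235,215:325],(471,300),interpolation=cv2.INTER_CUBIC)
b=np.hstack([b,np.zeros((300,790-471,3),np.uint8)])
cv2.imwrite("pics/t7c.png",np.vstack([a,b]))
p=cloud(bot.calibration("top"),d)
E
python3 cw.py 0 1 8.615
```

```text
t 18.7 ang 2.336 (133.9) r 0.0553 z 0.1722 F [ 1.3 -2.5 -0. ] w 0.0173
Ft 0.8 Fr -2.7
turn [ 0.0002 -0.0004  0.0004]
8.615 [-0.001, 0.0, 0.001]
t 18.8 ang 2.336 (133.8) r 0.0553 z 0.1722 F [ 0.5 -2.5  0.2] w 0.0175
Ft 1.4 Fr -2.2
turn [ 0.0001 -0.0004  0.0004]
8.615 [-0.001, 0.0, 0.001]
```

View pics/w7.png

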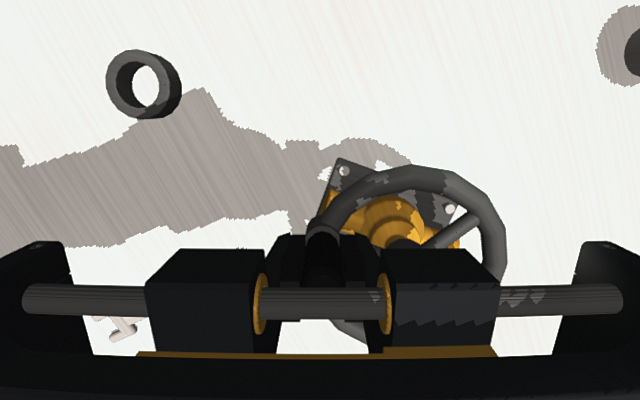

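View pics/t7c.png

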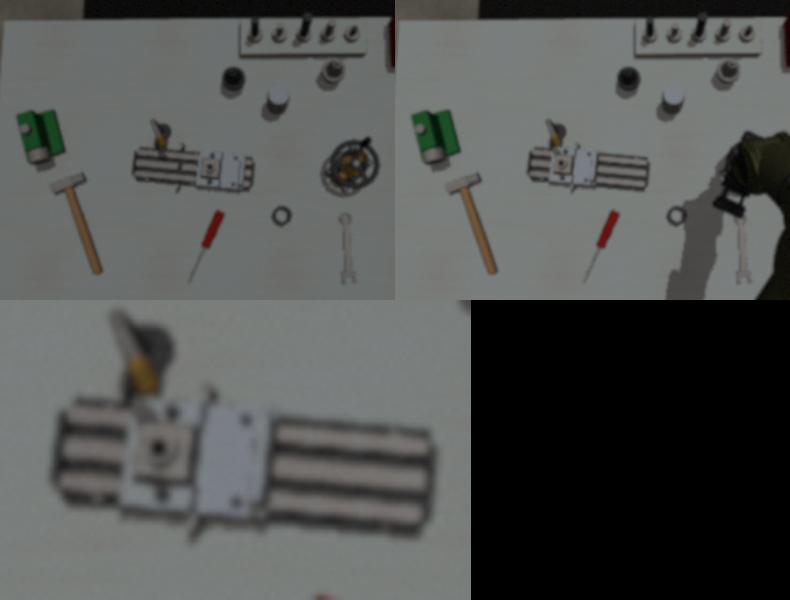

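The wrist picture (handle at about (322,255)) matches the one taken at the stop. The top view shows the pallet line at the index fingers and the other things on the bench unmoved, so I'm handing in.

```bash
python3 -c "
from bench import bot
print(bot.job_done()); print(bot.state()['t'])"
```

```text
the job is handed in; nothing more can be done
None
the job is handed in; nothing more can be done
```

I pushed the pallet into the station detent, closed the valve against its stop, backed it off two full turns, and handed in still gripping the crank handle. The job took 18.8 s of the 72 s allowed. `job_done` gives no verdict, so the checks below are my own.

- **Pallet:** I pushed it with closed fingers until the wrist picture showed both edge lines centred on the index fingers. The push force had dropped to about zero by then, as expected once the ball is in the notch. The last top view shows it still there.
- **Stop:** the wheel stopped after about 3.55 rad clockwise. The tangential force rose to 8–12 N while the handle stayed put, against about 1–2 N when turning freely.
- **Two turns open:** a circle fitted to the measured handle path gave a radius of 55.0 mm, with errors of 0.1 mm or less. I counted two full turns back, ending at 2.336 rad against 2.332 rad at the stop, so about 0.004 rad off.
- **Grip:** the finger opening is 17.5 mm on the 18 mm handle with the grip set to 15 N. I did not measure the finger contact force separately. The grasp point is about 1 mm above the grip point.
- **Other things on the bench:** comparing the first and last top views by eye, none appears to have moved; I did not measure them.
- **Disagreement:** the camera put the wheel's axis about 1.5 mm from the fitted circle's centre. That added steady radial forces of 5–7 N while I turned the wheel shut. Correcting the centre before opening eased these to 0–5.5 N.

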